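# Gauge the oat mill's gap with the taper feeler

## Task

Take the taper gauge out of its wooden stand and slide it, thin end down, into the oat mill's gap near the middle of the roller, flat face against the steel plate and sloping face to the roller. Do not drop it in: push it down only until it drags snugly, at a push of about 8 N (its own weight is not enough; more than twice that would force the roller), then let go and leave it standing upright, gripped in the gap. Leave the measuring cup and the scoop where they are.

Things in the scene. Friction and masses are not known exactly. Their poses are not given: they have to be found in the camera images.
- gauge: Taper gauge standing in the stand, thin end down, 184 mm tall, 130 g. Origin: thin end, mid-width, on the flat face; z up, y across the width. Aluminium blade 28 mm wide (y), z 0 to 120 mm. Flat face: plane x = 0. The other face slopes: blade x 0 to 5 mm at the thin end, 0 to 20 mm at z 120 (1 mm per 8 mm)
- gauge_grip (a point): Middle of the gauge's black handle (gauge x 10, y 0, z 160 mm). Handle: 18 mm in gauge x, 24 mm in y, z 128 to 184 mm. Under it a dark guard plate, x -7 to 27, y -22 to 22, z 120 to 128 mm, hangs on the stand's rim. Site axes as the gauge's
- stand: Fixed light wooden stand: foot 80 x 90 mm, square tube 52 x 64 mm and 135 mm high, axes along the gauge's at the start; hole in its top 28 mm (x) by 40 mm (y). Origin: centre of the underside. The gauge must rise over 120 mm to leave it
- mill: Fixed white oat mill, hopper off: base 170 x 136 mm, two cheeks (130 mm along x, inner faces at y = -55 and +55 mm, tops 120 mm above the table), a hand crank out to y = -112 mm, between them a steel plate and a steel roller with a gap between. Origin: on the table below the roller's gap side; x from plate to roller, y along the roller, z up. Gap open below down to the base's top at 14 mm
- nip (a point): On the roller's face where the gap is narrowest, mid length, 100 mm above the table (mill x 0, y 0). The gap runs from here in mill -x to the upright plate, 8 to 13.5 mm away: differs each time, not measured, find it by touch. Plate: flat, rigid, 100 mm wide, 8 mm thick, 65 to 125 mm above the table. Site axes as the mill's
- roller: Steel roller, 44 mm diameter, 100 mm long, axis along mill y at 100 mm height, does not turn; its origin is the mill's. Sprung: gives to mill +x, 20 N per mm. With the gauge on the plate, drag begins 24 to 68 mm from the thin end and then grows about 2 N per mm of descent. Snug: roller force 3 to 14 N (push about 6 to 12 N). Held stiffly off the plate it drags falsely
- cup: Small loose steel measuring cup, 56 mm wide and 45 mm tall, on the table between stand and mill; origin at the centre of its underside
- scoop: Loose steel spoon-shaped scoop lying on the table between stand and mill, its length about along world x
There are look-alikes about, which are no part of the job. Of the things like the gauge, leave any that is white; of the rest the larger one is meant.

How it is judged:
By the outcome, as a careful person would: the job done as asked, in the order asked, and still so for the second after the job is handed in, with the robot touching nothing.
It also fails if it takes over 72 s, if anything falls off the work surface, if the arm or the gripper's body presses on something with over 40 N, if the wrist force passes 120 N, or if a joint passes its speed limit or range.

## Robot

A 6-joint arm with a two-finger parallel gripper is mounted at the origin on the work surface. World frame = base frame: x ahead of the robot, y to its left, z up, the work surface at z = 0. Lengths are in m, angles in degrees, forces in N, time in s.
With the tool pointing down it reaches from about 0.35 to 0.875 m from the base axis. Payload 4.2 kg.
Tool frame: the origin (TCP) lies midway between the tips of the shut fingers; the grasp point (between the pads) lies 19 mm behind it; z points along the fingers, y is the line along which they close (so a half turn about z gives the same grasp; the last joint's range is limited). The gripper opens to 87 mm and grips with 3 to 60 N. Pads are 19 mm wide; open, the fingers measure 117 mm over their backs; the gripper's body (75 mm by 190 mm) begins 51 mm behind the grasp point.
Start: joints at [88.843, 22.042, 0.453, 0, -68.411, -14.817], TCP at [0.172, 0.601, 0.223] pointing down, gripper open.
Joint ranges: [-179.83, 179.83], [-69.29, 118.12], [-61.27, 80.66], [-181.25, 117.63], [-171.15, -9.14], [-177.46, 177.46]. Speed limits (degrees/s): [159.86, 159.86, 180, 180, 180, 180].

## Interface

Orientations are given as a 3x3 rotation matrix whose columns are the frame's x, y, z axes.
In Python, from station import r, cams gives the robot as it stands.
- The arm moves only by the tool play_rows, never from a script. Its argument "commands" is text: rows parted by semicolons, each of 6 numbers parted by spaces: the shift along the world's x, y, z normalised to -1 to 1, where 1 is 30 mm, then the turn, a rotation vector about the world's x, y, z normalised to -1 to 1, where 1 is 0.15 rad. A call has 1 to 20 rows; each row shifts and turns the commanded pose from where the row before left it; what a row does not reach is not made up. A row lasts 1/10 s, in which the tool goes at most 50 mm and 8.59 degrees, less where a joint would pass 70% of its speed; a pose out of reach is approached as far as the arm can. A call with a number of a shift or a turn outside -1 to 1 is refused whole. A call with a gripper value outside its range is refused whole. "grip" is the finger opening in mm, from 0 to 87, set as the call begins (left out, the last holds). The fingers move at their own pace and stop on an object; the grip force is fixed at half the most. Time passes only in rows, so rows that do not move let the fingers close. It gives the time, the measured TCP pose, the force, the opening and the grip force at its end, in the units of the state.
- r.sense(): the state, without advancing time (a new reading comes with each control period).
- cams.capture(name): name is "side" or "top"; returns (picture, depth): 480x640x3 uint8, blue, green, red; 480x640 float32, m along the optical axis (not along the pixel's ray), 0 where there is no reading.
- cams.camera_info(name): a dict with "mtx" (3x3 intrinsics, pixels), "R" (3x3) and "t" (3): a world point X has camera coordinates R X + t. Camera axes: x right, y down, z forward; pixel columns grow to the right and rows downward; lengths in m; the calibration is good to about 2 mm. A picture is of the moment at which its call begins. camera_info takes no time and is no camera call.
- r.finish_job(): hands the job in; it is judged then, once.
The state is a dict: "time_s": time; "joints": joint angles; "joint_velocities": joint speeds; "effort": joint torques, N m; "tcp_pos": TCP position; "ee_rot": TCP orientation; "wrist_force": force on the tool from outside, world axes, zero at the start; "moment": the same for the moment, N m; "gripper_width": opening from 0.0 (shut) to 1.0 (fully open); "gripper_force": force on a finger pad.
Only numpy, scipy, OpenCV 4.12 (cv2) and the standard library are available. Lean on these libraries where they do the work, as an engineer would, in place of code of your own. Each camera call takes 0.05 s, during which the arm holds its last target. There are 200 camera calls.

## Working session

There is one attempt and no reset: what is moved stays moved. The work goes in short steps, Python scripts to look and compute and a tool call to move; the robot and the scene stay as the last step left them, time stands still between calls to the robot, and variables do not carry over. Pictures are saved under pics/ and viewed, at most 10 in all, crops included, and the job is handed in when it is done.

Besides the shell and the picture viewer there is one more tool, called after "Request:" by a JSON object that holds its "fn" and its "kwargs". play_rows: Moves the arm, as the interface text tells. Scaled input: -1 to 1 covers 30 mm each way for a shift and 0.15 rad each way for a turn. Its arguments: {"type":"object","properties":{"commands":{"type":"string"},"grip":{"type":"number"}},"required":["commands"]}

```bash
mkdir -p pics; cat > h.py <<'E'
import numpy as np, cv2
from station import r, cams
def cap(n,f=None):
    p,d=cams.capture(n)
    np.savez(f'{f or n}.npz',p=p,d=d); cv2.imwrite(f'pics/{f or n}.png',p); return p,d
def world(n,d):
    c=cams.camera_info(n);K=np.array(c['mtx']);R=np.array(c['R']);t=np.array(c['t'])
    v,u=np.mgrid[:480,:640]
    P=np.stack([(u-K[0,2])/K[0,0]*d,(v-K[1,2])/K[1,1]*d,d],-1)
    W=(P-t)@R; W[d==0]=np.nan; return W
E
python3 - <<'E'
from h import *
for n in('side','top'):
    cap(n); c=cams.camera_info(n); print(n,np.round(-np.array(c['R']).T@c['t'],3),np.round(c['R'],3).tolist())
s=r.sense();print(s)
E
```

```text
side [0.193 0.611 0.806] [[-0.914, -0.405, -0.013], [-0.263, 0.617, -0.741], [0.308, -0.674, -0.671]]
top [ 0.375 -0.041  0.917] [[0.005, -1.0, -0.007], [-0.989, -0.004, -0.147], [0.147, 0.008, -0.989]]
{'time_s': 0.1, 'joints': array([ 8.88422208e+01,  2.20865150e+01,  3.87540971e-01, -2.35265463e-02,
       -6.84116825e+01, -1.48170531e+01]), 'joint_velocities': array([ 0.02231062, -0.05024768,  0.21076025,  0.09940029, -0.01053249,
       -0.11384385]), 'effort': array([-5.70634020e-04, -3.91691566e+01,  1.87935412e+01,  4.23191205e+00,
        1.34942721e-02, -7.34186165e-05]), 'tcp_pos': array([0.17184856, 0.60035093, 0.22157149]), 'ee_rot': array([[ 9.61341014e-01, -2.75360269e-01, -4.20756713e-04],
       [-2.75360562e-01, -9.61339098e-01, -1.92318136e-03],
       [ 1.25077858e-04,  1.96469293e-03, -9.99998062e-01]]), 'wrist_force': array([-0.67249442,  0.14877516,  0.68261026]), 'moment': array([ 0.05633176,  0.04540194, -0.07123061]), 'gripper_force': 0.0, 'gripper_width': 0.9999473165173947}
```

View pics/side.png

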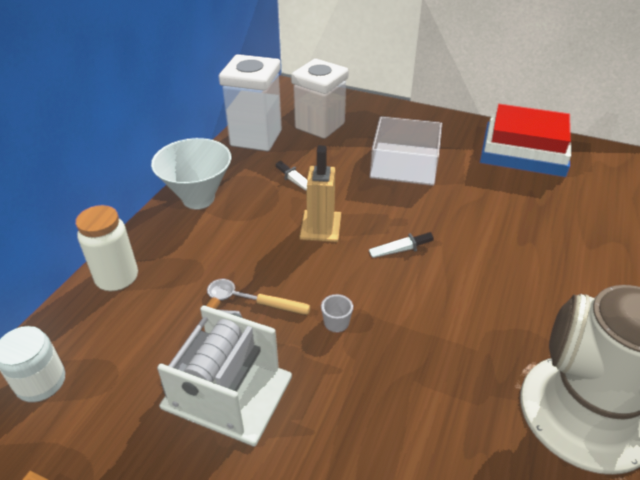

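View pics/top.png

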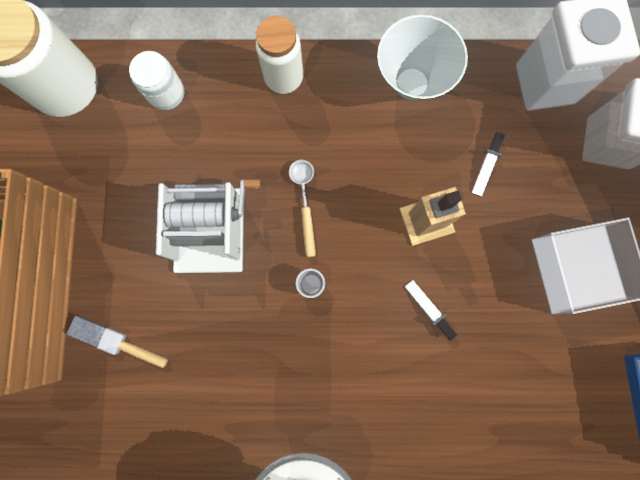

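```bash
python3 - <<'E'
from h import *
t=np.load('top.npz')['p'];s=np.load('side.npz')['p']
f=lambda im,a,b,c,d:cv2.resize(im[b:d,a:c],(400,400*(d-b)//(c-a)),interpolation=cv2.INTER_CUBIC)
a=np.hstack([f(t,145,170,265,280),f(t,395,180,485,262)[:366] if 0 else cv2.resize(t[175:257,395:485],(400,366))])
b=np.hstack([cv2.resize(s[300:440,155:300],(400,230*400//230))[:,:400][:386],cv2.resize(s[135:245,280:380],(400,386))]) if 0 else np.hstack([cv2.resize(s[300:400,155:300],(400,230)),cv2.resize(s[140:198,280:380],(400,230))])
cv2.imwrite('pics/c1.png',np.vstack([a,b]))
for n in('top','side'):
    W=world(n,np.load(n+'.npz')['d']);np.save(n+'W.npy',W)
W=np.load('topW.npy')
def show(m,lab):
    P=W[m];print(lab,len(P),np.round(cv2.minAreaRect((P[:,:2]*1000).astype(np.float32)),1) if 0 else cv2.minAreaRect((P[:,:2]*1000).astype(np.float32)), P[:,2].min().round(3),P[:,2].max().round(3))
u=np.arange(640)[None]+0*np.arange(480)[:,None];v=np.arange(480)[:,None]+0*u
z=W[...,2]
g=(u>390)&(u<480)&(v>175)&(v<255)
m=(u>145)&(u<265)&(v>165)&(v<280)
show(g&(z>.172),'handle');show(g&(z>.12)&(z<.1365+.003),'rim');show(g&(z>.138)&(z<.15),'guard')
show(g&(z>.004)&(z<.03),'foot')
show(m&(z>.116)&(z<.128),'cheeks+plate+rollertop');show(m&(z>.008)&(z<.02),'base')
for x in range(180,232,12):
    print(x,[(j,*np.round(W[j,x]*1000).astype(int)) for j in range(180,272,3)])
E
```

```text
handle 234 ((554.852783203125, -242.7364501953125), (18.356178283691406, 23.946012496948242), 16.497709274291992) 0.172 0.201
rim 618 ((556.1341552734375, -242.98683166503906), (52.33055877685547, 65.68421173095703), 17.618770599365234) 0.12 0.139
guard 273 ((554.7164306640625, -243.17613220214844), (33.712738037109375, 44.602012634277344), 17.069562911987305) 0.138 0.15
foot 627 ((576.06103515625, -271.383056640625), (140.14041137695312, 163.00294494628906), 0.8022189736366272) 0.004 0.03
cheeks+plate+rollertop 1857 ((535.1036987304688, 194.65921020507812), (128.16250610351562, 130.25863647460938), 0.9371906518936157) 0.116 0.128
base 1857 ((532.5692749023438, 194.59381103515625), (168.1434783935547, 135.10658264160156), 0.7420501708984375) 0.008 0.02
180 [(180, np.int64(639), np.int64(259), np.int64(1)), (183, np.int64(633), np.int64(260), np.int64(-2)), (186, np.int64(609), np.int64(238), np.int64(64)), (189, np.int64(593), np.int64(226), np.int64(100)), (192, np.int64(586), np.int64(224), np.int64(104)), (195, np.int64(591), np.int64(237), np.int64(64)), (198, np.int64(585), np.i
[... 7178 characters left out ...]
31), np.int64(118)), (237, np.int64(502), np.int64(131), np.int64(117)), (240, np.int64(496), np.int64(130), np.int64(119)), (243, np.int64(491), np.int64(130), np.int64(118)), (246, np.int64(486), np.int64(130), np.int64(118)), (249, np.int64(481), np.int64(131), np.int64(116)), (252, np.int64(476), np.int64(130), np.int64(115)), (255, np.int64(472), np.int64(132), np.int64(106)), (258, np.int64(477), np.int64(152), np.int64(14)), (261, np.int64(471), np.int64(152), np.int64(12)), (264, np.int64(465), np.int64(151), np.int64(13)), (267, np.int64(459), np.int64(151), np.int64(15)), (270, np.int64(453), np.int64(151), np.int64(12))]<stdin>:20: RuntimeWarning: invalid value encountered in cast
```

View pics/c1.png

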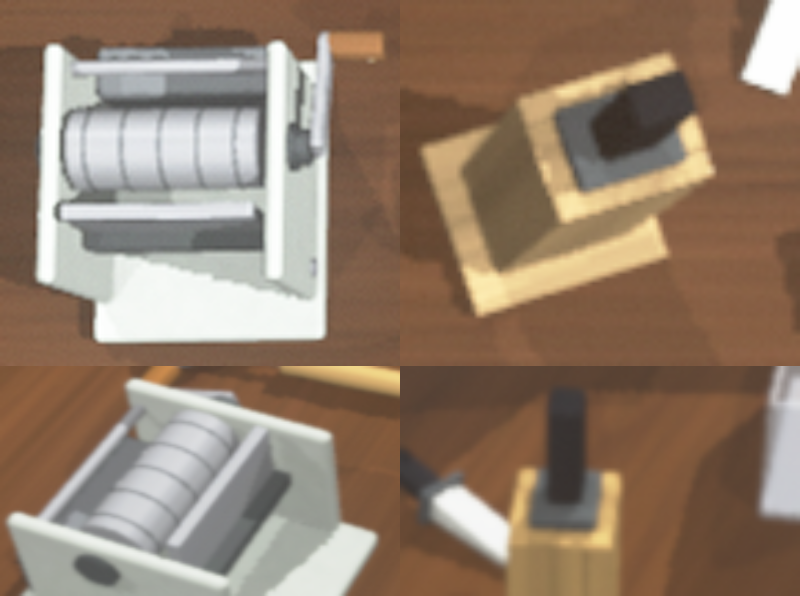

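The gauge in the stand (top 447,203; side 322,165) is upright with a black handle and a grey guard. Its handle measures 18.4 x 23.9 mm and its guard 34 x 45 mm, which match the description. The two lying look-alikes (top 488,165 and 430,310) have white blades, so I'll leave them. The mill has its plate (top edge at z 125) at x≈0.508 and its roller centre at x≈0.547, so mill x is roughly world +x. I'll move over to the gauge now.

Request:
{"fn": "play_rows", "kwargs": {"commands": "0.425 -0.94 0.1 0 0 0.13;0.425 -0.94 0.1 0 0 0.13;0.425 -0.94 0.1 0 0 0.13;0.425 -0.94 0.1 0 0 0.13;0.425 -0.94 0.1 0 0 0.13;0.425 -0.94 0.1 0 0 0.13;0.425 -0.94 0.1 0 0 0.13;0.425 -0.94 0.1 0 0 0.13;0.425 -0.94 0.1 0 0 0.13;0.425 -0.94 0.1 0 0 0.13;0.425 -0.94 0.1 0 0 0.13;0.425 -0.94 0.1 0 0 0.13;0.425 -0.94 0.1 0 0 0.13;0.425 -0.94 0.1 0 0 0.13;0.425 -0.94 0.1 0 0 0.13", "grip": 60}}

```text
time_s: 1.6
tcp_pos: [0.3632, 0.1764, 0.2674]
ee_rot: [[1.0, 0.015, -0.0], [0.015, -1.0, -0.0], [-0.0, 0.0, -1.0]]
wrist_force: [-0.6, 0.9, -1.0]
gripper_width: 0.69
gripper_force: 0.0
```

Request:
{"fn": "play_rows", "kwargs": {"commands": "0.425 -0.94 0 0 0 0.13;0.425 -0.94 0 0 0 0.13;0.425 -0.94 0 0 0 0.13;0.425 -0.94 0 0 0 0.13;0.425 -0.94 0 0 0 0.13;0.425 -0.94 0 0 0 0.13;0.425 -0.94 0 0 0 0.13;0.425 -0.94 0 0 0 0.13;0.425 -0.94 0 0 0 0.13;0.425 -0.94 0 0 0 0.13;0.425 -0.94 0 0 0 0.13;0.425 -0.94 0 0 0 0.13;0.425 -0.94 0 0 0 0.13;0.425 -0.94 0 0 0 0.13;0.425 -0.94 0 0 0 0.13;0 0 0 0 0 0;0 0 0 0 0 0;0 0 0 0 0 0"}}

```text
time_s: 3.4
tcp_pos: [0.554, -0.2446, 0.2673]
ee_rot: [[0.953, 0.302, -0.001], [0.302, -0.953, 0.0], [-0.001, -0.001, -1.0]]
wrist_force: [-0.1, -0.1, -0.9]
gripper_width: 0.69
gripper_force: 0.0
```

```bash
python3 - <<'E'
from h import *
s=r.sense();print(s['time_s'],s['tcp_pos'],np.round(s['ee_rot'],4).tolist(),s['joints'],s['wrist_force'],s['gripper_width'])
# second estimate of gauge from side camera
W=np.load('sideW.npy');z=W[...,2]
u=np.arange(640)[None]+np.zeros((480,1));v=np.arange(480)[:,None]+np.zeros((1,640))
g=(u>295)&(u<345)&(v>140)&(v<245)
for a,b in((.15,.205),(.14,.148),(.128,.139)):
    P=W[g&(z>a)&(z<b)];print(len(P),np.median(P,0),cv2.minAreaRect((P[:,:2]*1000).astype(np.float32)))
# mill yaw fits, top cam
W=np.load('topW.npy');z=W[...,2];m=(u>145)&(u<265)&(v>165)&(v<280)
for n,k in(('plate top',m&(v>228)&(v<240)&(z>.121)&(z<.129)&(u>170)&(u<226)),('roller top',m&(v>202)&(v<226)&(z>.108)&(u>172)&(u<222))):
    P=W[k]; print(n,len(P),P.mean(0),P.min(0),P.max(0),np.degrees(np.polyfit(P[:,1],P[:,0],1)[0]))
for n,k in(('cheekR',m&(z>.112)&(u>222)&(u<246)),('cheekL',m&(z>.112)&(u<170))):
    P=W[k]; print(n,len(P),P.mean(0),P.min(0),P.max(0),np.degrees(np.polyfit(P[:,0],P[:,1],1)[0]))
E
```

```text
3.4 [ 0.55404593 -0.24455097  0.26730913] [[0.9534, 0.3018, -0.0007], [0.3018, -0.9534, 0.0003], [-0.0006, -0.0005, -1.0]] [-8.52374437e+00  1.86504010e+01  1.83418589e+00 -1.37643616e-02
 -7.32266666e+01  1.16092160e+02] [-0.06623885 -0.10734978 -0.92791285] 0.6904993492820167
265 [ 0.55289553 -0.23304039  0.18097403] ((556.3805541992188, -241.96031188964844), (18.046716690063477, 29.026355743408203), 16.548988342285156)
158 [ 0.55104245 -0.23298415  0.14208413] ((556.3585815429688, -242.06285095214844), (33.63027572631836, 48.535221099853516), 17.69641876220703)
317 [ 0.54906972 -0.22241195  0.13379313] ((556.8639526367188, -240.37217712402344), (52.37016677856445, 66.59793090820312), 16.955034255981445)
plate top 225 [0.50711091 0.18581381 0.12403571] [0.50242782 0.14435521 0.1212206 ] [0.5117226  0.23015779 0.1275624 ] -1.6886244493127558
roller top 1062 [0.54373652 0.18750178 0.1174186 ] [0.52433935 0.14491425 0.1080151 ] [0.56520326 0.2328532  0.12431966] -0.9130921526926505
cheekR 429 [0.53535962 0.13418977 0.1178301 ] [0.47199381 0.12625728 0.11206573] [0.60051722 0.14074371 0.12324691] 1.1067443245827906
cheekL 584 [0.53292741 0.25036392 0.11824854] [0.46983124 0.23224423 0.11207618] [0.59817105 0.2640263  0.12713585] 1.2721512882594532
```

Request:
{"fn": "play_rows", "kwargs": {"commands": "0.03 0.06 -0.6 0 0 -0.06;0 0 -0.6 0 0 0;0 0 -0.6 0 0 0;0 0 -0.6 0 0 0;0 0 -0.6 0 0 0;0 0 -0.4 0 0 0;0 0 -0.25 0 0 0;0 0 0 0 0 0;0 0 0 0 0 0"}}

```text
time_s: 4.3
tcp_pos: [0.5559, -0.2433, 0.1588]
ee_rot: [[0.956, 0.293, 0.001], [0.293, -0.956, -0.001], [0.001, 0.001, -1.0]]
wrist_force: [-0.6, 0.5, 0.0]
gripper_width: 0.687
gripper_force: 0.0
```

Request:
{"fn": "play_rows", "kwargs": {"commands": "0 0 0 0 0 0;0 0 0 0 0 0;0 0 0 0 0 0;0 0 0 0 0 0;0 0 0 0 0 0;0 0 0 0 0 0;0 0 0 0 0 0;0 0 0 0 0 0", "grip": 0}}

```text
time_s: 5.1
tcp_pos: [0.5554, -0.2434, 0.1581]
ee_rot: [[0.956, 0.293, 0.0], [0.293, -0.956, -0.0], [0.0, 0.0, -1.0]]
wrist_force: [0.4, -0.5, 0.8]
gripper_width: 0.271
gripper_force: 30.0
```

Request:
{"fn": "play_rows", "kwargs": {"commands": "0 0 0.3 0 0 0;0 0 0.5 0 0 0;0 0 0.6 0 0 0;0 0 0.6 0 0 0;0 0 0.6 0 0 0;0 0 0.6 0 0 0;0 0 0.6 0 0 0;0 0 0.6 0 0 0;0 0 0.6 0 0 0;0 0 0.5 0 0 0;0 0 0 0 0 0;0 0 0 0 0 0"}}

```text
time_s: 6.3
tcp_pos: [0.5551, -0.2431, 0.3227]
ee_rot: [[0.956, 0.293, -0.0], [0.293, -0.956, 0.001], [0.0, -0.001, -1.0]]
wrist_force: [-0.7, -0.1, -2.1]
gripper_width: 0.271
gripper_force: 30.0
```

```bash
python3 - <<'E'
from h import *
p,d=cap('side','s2')
cv2.imwrite('pics/c2.png',cv2.resize(p[60:220,240:400],(560,560),interpolation=cv2.INTER_CUBIC))
E
```

```text
(no output)
```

View pics/c2.png

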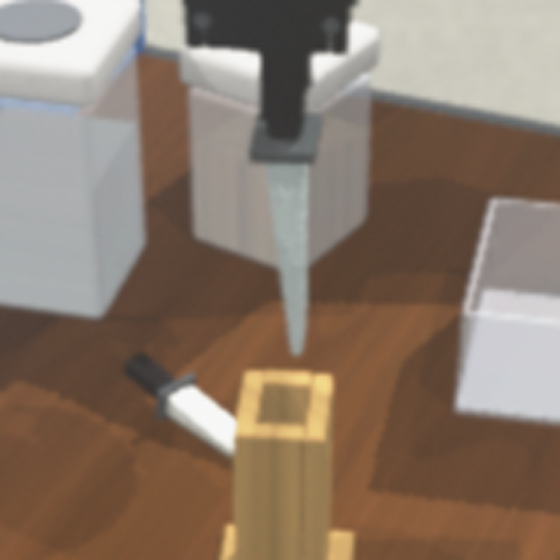

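The slope is on the image's left (world +x), from (265,165) to (290,355) in the crop, and the flat side is on the right (world -x). A turn of about -16° is all the mill needs.

Request:
{"fn": "play_rows", "kwargs": {"commands": "-0.05 0.4 0 0 0 -0.09;-0.05 0.73 0 0 0 -0.09;-0.05 0.73 0 0 0 -0.09;-0.05 0.73 0 0 0 -0.09;-0.05 0.73 0 0 0 -0.09;-0.05 0.73 0 0 0 -0.09;-0.05 0.73 0 0 0 -0.09;-0.05 0.73 0 0 0 -0.09;-0.05 0.73 0 0 0 -0.09;-0.05 0.73 0 0 0 -0.09;-0.05 0.73 0 0 0 -0.09;-0.05 0.73 0 0 0 -0.09;-0.05 0.73 0 0 0 -0.09;-0.05 0.73 0 0 0 -0.09;-0.05 0.73 0 0 0 -0.09;-0.05 0.73 0 0 0 -0.09;-0.05 0.73 0 0 0 -0.09;-0.05 0.73 0 0 0 -0.09;-0.05 0.73 0 0 0 -0.09;-0.05 0.7 0 0 0 -0.09"}}

```text
time_s: 8.35
tcp_pos: [0.5246, 0.1846, 0.3216]
ee_rot: [[1.0, 0.027, -0.002], [0.027, -1.0, -0.001], [-0.002, 0.001, -1.0]]
wrist_force: [0.1, -0.2, -1.8]
gripper_width: 0.278
gripper_force: 30.0
```

Request:
{"fn": "play_rows", "kwargs": {"commands": "0 0.2 0 0 0 -0.05;0 0.1 0 0 0 0;0 0 0 0 0 0;0 0 0 0 0 0;0 0 0 0 0 0;0 0 0 0 0 0"}}

```text
time_s: 8.95
tcp_pos: [0.5254, 0.1923, 0.3232]
ee_rot: [[1.0, 0.019, 0.0], [0.019, -1.0, 0.0], [0.0, -0.0, -1.0]]
wrist_force: [0.5, 0.6, -1.4]
gripper_width: 0.274
gripper_force: 30.0
```

```bash
python3 - <<'E'
from h import *
f=[r.sense()['wrist_force']]
p,d=cap('side','s3');f.append(r.sense()['wrist_force'])
p2,d2=cap('top','t3');f.append(r.sense()['wrist_force'])
s=r.sense();print(s['time_s'],s['tcp_pos'],np.degrees(np.arctan2(s['ee_rot'][1,0],s['ee_rot'][0,0])),s['joints']);print(np.round(f,2))
W=world('side',d);u=np.arange(640)[None]+np.zeros((480,1));v=np.arange(480)[:,None]+np.zeros((1,640));z=W[...,2]
# blade pixels: held gauge, z .18-.29 near tcp
x,y,_=s['tcp_pos']
for zz in np.arange(.175,.30,.01):
    k=(abs(W[...,0]-x)<.035)&(abs(W[...,1]-y)<.03)&(abs(z-zz)<.005)
    P=W[k]
    if len(P)>3: print(round(zz,3),len(P),np.round(np.percentile(P[:,0],[3,97])*1e3,1),np.round(np.percentile(P[:,1],[3,97])*1e3,1))
cv2.imwrite('pics/c3.png',np.hstack([cv2.resize(p[200:440,130:330],(480,576)),]))
E
```

```text
9.05 [0.52542599 0.19246597 0.32318596] 1.0967557947480797 [ 3.67116619e+01  1.25258728e+01  1.25945244e+00  4.60449113e-04
 -7.87193523e+01  5.43850047e+01]
[[ 0.52  0.63 -1.4 ]
 [-0.2   0.49 -0.79]
 [-0.09  0.08 -1.55]]
0.185 74 [515.7 520.3] [179.6 207.1]
0.195 71 [515.4 521.5] [179.8 207.2]
0.205 83 [515.6 522.7] [179.8 207.5]
0.215 94 [515.4 524.2] [179.6 207.7]
0.225 93 [515.4 526. ] [179.1 207.8]
0.235 100 [515.3 527. ] [180.  207.4]
0.245 106 [515.4 528.7] [179.8 207.6]
0.255 110 [515.4 529.2] [179.8 207.3]
0.265 125 [515.4 530.5] [180.6 207.7]
0.275 127 [515.6 532. ] [180.5 207.7]
0.285 132 [515.6 532.8] [180.3 207.7]
0.295 13 [510.3 529.7] [193.4 213.6]
```

View pics/c3.png

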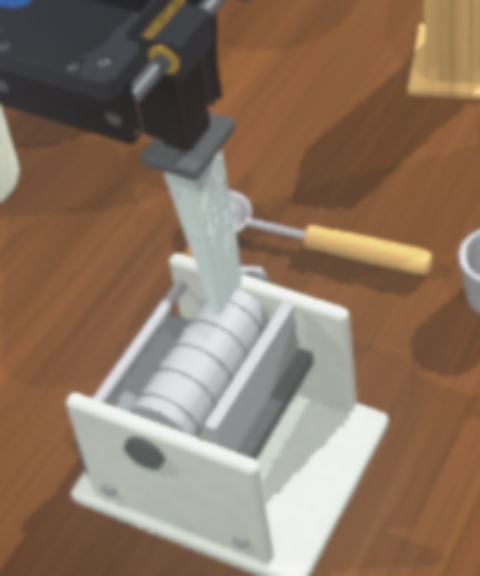

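The blade hangs upright with its flat face at x = 515.5 mm (TCP - 10 mm). Its slope faces +x, towards the roller. Next I'll check the plate position with the same camera.

```bash
python3 - <<'E'
from h import *
W=np.load('sideW.npy');z=W[...,2]
for y0 in(.16,.175,.19,.205,.22):
    k=(abs(W[...,1]-y0)<.006)&(W[...,0]>.49)&(W[...,0]<.52)
    a=W[k&(z>.119)];b=W[k&(z>.08)&(z<.115)]
    c=W[(abs(W[...,1]-y0)<.006)&(W[...,0]>.515)&(W[...,0]<.58)&(z>.1)]
    # roller circle fit with r=22
    from scipy.optimize import least_squares
    f=least_squares(lambda q:np.hypot(c[:,0]-q[0],c[:,2]-q[1])-.022,[.547,.1],loss='soft_l1',f_scale=.001).x
    print(y0,len(a),np.round(np.percentile(a[:,0],[3,50,97])*1e3,1),np.median(a[:,2]).round(4),'back',len(b),np.median(b[:,0]).round(4) if len(b) else '','roller',len(c),np.round(f*1e3,1))
E
```

```text
0.16 41 [505.  507.9 512.7] 0.1241 back 83 0.5051 roller 183 [547.8  99.2]
0.175 40 [504.9 507.6 512.3] 0.124 back 93 0.5051 roller 188 [547.6  99.2]
0.19 46 [504.5 508.1 513. ] 0.1234 back 87 0.5048 roller 189 [547.   99.4]
0.205 48 [504.5 507.  511.5] 0.1236 back 94 0.5044 roller 199 [547.2  99.2]
0.22 46 [504.  507.  511.2] 0.1241 back 89 0.5044 roller 207 [546.8  99.2]
```

Request:
{"fn": "play_rows", "kwargs": {"commands": "0 0.04 -0.4 0 0 0;0 0 -0.4 0 0 0;0 0 -0.4 0 0 0;0 0 -0.4 0 0 0;0 0 -0.4 0 0 0;0 0 -0.3 0 0 0;0 0 -0.2 0 0 0;0 0 -0.1 0 0 0;0 0 0 0 0 0;0 0 0 0 0 0"}}

```text
time_s: 10.05
tcp_pos: [0.5257, 0.1942, 0.2455]
ee_rot: [[1.0, 0.02, 0.001], [0.02, -1.0, 0.0], [0.001, -0.0, -1.0]]
wrist_force: [-0.6, 0.1, -0.5]
gripper_width: 0.277
gripper_force: 30.0
```

Request:
{"fn": "play_rows", "kwargs": {"commands": "0 0 -0.2 0 0 0;0 0 -0.2 0 0 0;0 0 -0.1 0 0 0;0 0 0 0 0 0;0 0 0 0 0 0"}}

```text
time_s: 10.55
tcp_pos: [0.5254, 0.194, 0.23]
ee_rot: [[1.0, 0.02, 0.0], [0.02, -1.0, -0.0], [0.0, 0.0, -1.0]]
wrist_force: [0.4, -0.2, -1.0]
gripper_width: 0.273
gripper_force: 30.0
```

Request:
{"fn": "play_rows", "kwargs": {"commands": "-0.02 0 0 0 0 0;-0.02 0 0 0 0 0;-0.02 0 0 0 0 0;0 0 0 0 0 0;0 0 0 0 0 0"}}

```text
time_s: 11.05
tcp_pos: [0.5236, 0.1941, 0.2301]
ee_rot: [[1.0, 0.02, 0.0], [0.02, -1.0, 0.0], [0.0, -0.0, -1.0]]
wrist_force: [-0.2, 0.3, -1.4]
gripper_width: 0.269
gripper_force: 30.0
```

Now small steps in -x until I feel the plate.

Request:
{"fn": "play_rows", "kwargs": {"commands": "-0.015 0 0 0 0 0;0 0 0 0 0 0;0 0 0 0 0 0"}}

```text
time_s: 11.35
tcp_pos: [0.5231, 0.1941, 0.2301]
ee_rot: [[1.0, 0.02, 0.0], [0.02, -1.0, -0.0], [0.0, 0.0, -1.0]]
wrist_force: [-0.1, -0.2, -1.2]
gripper_width: 0.271
gripper_force: 30.0
```

Request:
{"fn": "play_rows", "kwargs": {"commands": "-0.015 0 0 0 0 0;0 0 0 0 0 0;0 0 0 0 0 0"}}

```text
time_s: 11.65
tcp_pos: [0.5227, 0.194, 0.2301]
ee_rot: [[1.0, 0.02, 0.0], [0.02, -1.0, -0.0], [0.0, 0.0, -1.0]]
wrist_force: [1.0, 0.4, -1.8]
gripper_width: 0.273
gripper_force: 30.0
```

Request:
{"fn": "play_rows", "kwargs": {"commands": "-0.015 0 0 0 0 0;0 0 0 0 0 0;0 0 0 0 0 0"}}

```text
time_s: 11.95
tcp_pos: [0.5222, 0.1941, 0.2301]
ee_rot: [[1.0, 0.02, 0.0], [0.02, -1.0, 0.0], [0.0, -0.0, -1.0]]
wrist_force: [-0.1, 0.1, -1.6]
gripper_width: 0.276
gripper_force: 30.0
```

Request:
{"fn": "play_rows", "kwargs": {"commands": "-0.015 0 0 0 0 0;0 0 0 0 0 0;0 0 0 0 0 0"}}

```text
time_s: 12.25
tcp_pos: [0.5218, 0.1941, 0.2301]
ee_rot: [[1.0, 0.02, 0.0], [0.02, -1.0, 0.0], [0.0, -0.0, -1.0]]
wrist_force: [0.7, 0.2, -0.9]
gripper_width: 0.273
gripper_force: 30.0
```

Request:
{"fn": "play_rows", "kwargs": {"commands": "-0.015 0 0 0 0 0;0 0 0 0 0 0;0 0 0 0 0 0"}}

```text
time_s: 12.55
tcp_pos: [0.5216, 0.1941, 0.2301]
ee_rot: [[1.0, 0.02, 0.001], [0.02, -1.0, 0.0], [0.001, -0.0, -1.0]]
wrist_force: [0.7, -1.0, -2.2]
gripper_width: 0.274
gripper_force: 30.0
```

```bash
python3 -c "
from h import *
s=r.sense();print(s['wrist_force'],s['moment'],s['tcp_pos'])"
```

```text
[ 0.71749666 -0.9851493  -2.23781785] [-0.1311153  -0.59186929 -0.01792825] [0.52160893 0.19409552 0.23013188]
```

Request:
{"fn": "play_rows", "kwargs": {"commands": "-0.015 0 0 0 0 0;0 0 0 0 0 0;0 0 0 0 0 0"}}

```text
time_s: 12.85
tcp_pos: [0.5213, 0.1941, 0.2301]
ee_rot: [[1.0, 0.02, 0.001], [0.02, -1.0, 0.0], [0.001, -0.0, -1.0]]
wrist_force: [2.8, -0.7, -2.6]
gripper_width: 0.273
gripper_force: 30.0
```

```bash
cat > st.py <<'E'
from h import *
F=[]
for i in range(4):
    s=r.sense();F.append(np.r_[s['wrist_force'],s['moment']]);cams.capture('side')
print(s['time_s'],np.round(np.mean(F,0),2),np.round(s['tcp_pos'],5))
E
python3 st.py
```

```text
13.0 [ 3.03 -0.4  -2.77 -0.29 -1.25 -0.01] [0.52128 0.19412 0.23015]
```

Request:
{"fn": "play_rows", "kwargs": {"commands": "0.015 0 0 0 0 0;0 0 -0.1 0 0 0;0 0 -0.1 0 0 0;0 0 -0.1 0 0 0;0 0 -0.1 0 0 0;0 0 -0.1 0 0 0;0 0 -0.1 0 0 0;0 0 -0.1 0 0 0;0 0 0 0 0 0;0 0 0 0 0 0"}}

```text
time_s: 14.05
tcp_pos: [0.5214, 0.1941, 0.2085]
ee_rot: [[1.0, 0.02, -0.0], [0.02, -1.0, 0.0], [-0.0, -0.0, -1.0]]
wrist_force: [3.2, 0.5, -3.3]
gripper_width: 0.272
gripper_force: 30.0
```

```bash
python3 st.py
```

```text
14.2 [ 4.13  0.55 -3.9   0.06 -1.69 -0.05] [0.52138 0.19409 0.20858]
```

Request:
{"fn": "play_rows", "kwargs": {"commands": "0.015 0 0 0 0 0;0 0 0 0 0 0;0 0 0 0 0 0"}}

```text
time_s: 14.55
tcp_pos: [0.5216, 0.194, 0.209]
ee_rot: [[1.0, 0.02, -0.0], [0.02, -1.0, -0.0], [-0.0, 0.0, -1.0]]
wrist_force: [3.5, 1.1, -2.8]
gripper_width: 0.273
gripper_force: 30.0
```

```bash
python3 st.py
```

```text
14.7 [ 3.3   0.47 -3.02  0.15 -1.24 -0.04] [0.52158 0.19403 0.20903]
```

Request:
{"fn": "play_rows", "kwargs": {"commands": "0 0 -0.1 0 0 0;0 0 -0.1 0 0 0;0 0 -0.1 0 0 0;0 0 0 0 0 0;0 0 0 0 0 0"}}

```text
time_s: 15.25
tcp_pos: [0.5216, 0.194, 0.1996]
ee_rot: [[1.0, 0.02, -0.001], [0.02, -1.0, -0.0], [-0.001, 0.0, -1.0]]
wrist_force: [2.1, 0.6, -3.9]
gripper_width: 0.274
gripper_force: 30.0
```

```bash
python3 st.py
```

```text
15.4 [ 3.1  -0.18 -3.17 -0.03 -1.1  -0.05] [0.52165 0.19396 0.19967]
```

Request:
{"fn": "play_rows", "kwargs": {"commands": "0.025 0 0 0 0 0;0 0 -0.05 0 0 0;0 0 -0.05 0 0 0;0 0 -0.05 0 0 0;0 0 0 0 0 0;0 0 0 0 0 0"}}

```text
time_s: 16.05
tcp_pos: [0.5221, 0.1939, 0.1953]
ee_rot: [[1.0, 0.02, -0.001], [0.02, -1.0, -0.0], [-0.001, 0.0, -1.0]]
wrist_force: [0.3, -0.7, -1.6]
gripper_width: 0.276
gripper_force: 30.0
```

```bash
python3 st.py
```

```text
16.2 [ 0.11 -0.34 -1.32 -0.03 -0.03  0.  ] [0.52236 0.19398 0.1955 ]
```

Request:
{"fn": "play_rows", "kwargs": {"commands": "0 0 -0.05 0 0 0;0 0 -0.05 0 0 0;0 0 0 0 0 0;0 0 0 0 0 0"}}

```text
time_s: 16.65
tcp_pos: [0.5225, 0.194, 0.1924]
ee_rot: [[1.0, 0.02, -0.0], [0.02, -1.0, -0.0], [-0.0, 0.0, -1.0]]
wrist_force: [-0.2, 0.2, -1.7]
gripper_width: 0.271
gripper_force: 30.0
```

```bash
python3 st.py
```

```text
16.8 [-0.25  0.15 -1.31 -0.05  0.   -0.03] [0.52256 0.19406 0.19259]
```

Request:
{"fn": "play_rows", "kwargs": {"commands": "-0.02 0 -0.05 0 0 0;-0.01 0 -0.05 0 0 0;0 0 0 0 0 0;0 0 0 0 0 0"}}

```text
time_s: 17.25
tcp_pos: [0.5218, 0.1942, 0.1895]
ee_rot: [[1.0, 0.02, 0.0], [0.02, -1.0, 0.0], [0.0, -0.0, -1.0]]
wrist_force: [0.3, 0.3, -2.1]
gripper_width: 0.275
gripper_force: 30.0
```

```bash
python3 st.py
```

```text
17.4 [ 0.85  0.3  -2.41 -0.01 -0.36 -0.01] [0.52175 0.19413 0.18952]
```

Request:
{"fn": "play_rows", "kwargs": {"commands": "0 0 -0.05 0 0 0;0 0 -0.05 0 0 0;0 0 0 0 0 0;0 0 0 0 0 0"}}

```text
time_s: 17.85
tcp_pos: [0.5218, 0.1941, 0.1865]
ee_rot: [[1.0, 0.02, 0.0], [0.02, -1.0, 0.0], [0.0, -0.0, -1.0]]
wrist_force: [1.5, 0.4, -2.2]
gripper_width: 0.273
gripper_force: 30.0
```

```bash
python3 st.py
```

```text
18.0 [ 1.39  0.24 -1.78 -0.   -0.54 -0.03] [0.52173 0.19408 0.18648]
```

Light contact on the plate (about 1 N). I'll keep going down in 1.5–2 mm steps.

Request:
{"fn": "play_rows", "kwargs": {"commands": "0 0 -0.05 0 0 0;0 0 0 0 0 0;0 0 0 0 0 0"}}

```text
time_s: 18.35
tcp_pos: [0.5218, 0.1941, 0.1854]
ee_rot: [[1.0, 0.02, 0.001], [0.02, -1.0, 0.0], [0.001, -0.0, -1.0]]
wrist_force: [1.2, -0.2, 0.3]
gripper_width: 0.275
gripper_force: 30.0
```

Request:
{"fn": "play_rows", "kwargs": {"commands": "0 0 -0.05 0 0 0;0 0 0 0 0 0;0 0 0 0 0 0"}}

```text
time_s: 18.65
tcp_pos: [0.5218, 0.1941, 0.1841]
ee_rot: [[1.0, 0.02, 0.001], [0.02, -1.0, 0.0], [0.001, -0.0, -1.0]]
wrist_force: [0.4, -0.2, 3.2]
gripper_width: 0.274
gripper_force: 30.0
```

Request:
{"fn": "play_rows", "kwargs": {"commands": "0 0 -0.05 0 0 0;0 0 0 0 0 0;0 0 0 0 0 0"}}

```text
time_s: 18.95
tcp_pos: [0.5218, 0.1941, 0.1828]
ee_rot: [[1.0, 0.02, 0.001], [0.02, -1.0, 0.0], [0.001, -0.0, -1.0]]
wrist_force: [-0.4, -1.4, 5.8]
gripper_width: 0.274
gripper_force: 30.0
```

```bash
python3 st.py
```

```text
19.1 [-0.58 -0.68  5.26 -0.09  0.19 -0.1 ] [0.52182 0.19414 0.18277]
```

Request:
{"fn": "play_rows", "kwargs": {"commands": "-0.01 0 -0.02 0 0 0;0 0 0 0 0 0;0 0 0 0 0 0"}}

```text
time_s: 19.45
tcp_pos: [0.5218, 0.1941, 0.1827]
ee_rot: [[1.0, 0.02, 0.002], [0.02, -1.0, 0.0], [0.002, -0.0, -1.0]]
wrist_force: [0.2, 0.3, 7.3]
gripper_width: 0.274
gripper_force: 30.0
```

```bash
python3 st.py
```

```text
19.6 [-0.05 -0.44  7.   -0.16  0.26 -0.13] [0.52179 0.19411 0.18268]
```

The drag is now about 8 N (7.0 from the arm plus 1.3 weight) with almost no side force. I'll let go.

Request:
{"fn": "play_rows", "kwargs": {"commands": "0 0 0 0 0 0;0 0 0 0 0 0;0 0 0 0 0 0;0 0 0 0 0 0;0 0 0 0 0 0", "grip": 60}}

```text
time_s: 20.15
tcp_pos: [0.5211, 0.194, 0.181]
ee_rot: [[1.0, 0.02, -0.001], [0.02, -1.0, -0.0], [-0.001, 0.0, -1.0]]
wrist_force: [-0.6, -0.6, 0.3]
gripper_width: 0.636
gripper_force: 0.0
```

Request:
{"fn": "play_rows", "kwargs": {"commands": "0 0 0.1 0 0 0;0 0 0.3 0 0 0;0 0 0.5 0 0 0;0 0 0.6 0 0 0;0 0 0.6 0 0 0;0 0 0.6 0 0 0;0 0 0.6 0 0 0;-0.6 0 0.4 0 0 0;-0.8 0 0 0 0 0;-0.8 0 0 0 0 0;-0.6 0 0 0 0 0;0 0 0 0 0 0;0 0 0 0 0 0"}}

```text
time_s: 21.45
tcp_pos: [0.4376, 0.1943, 0.2935]
ee_rot: [[1.0, 0.02, 0.002], [0.02, -1.0, 0.001], [0.002, -0.001, -1.0]]
wrist_force: [0.5, 0.2, 0.9]
gripper_width: 0.684
gripper_force: 0.0
```

```bash
python3 - <<'E'
from h import *
p,d=cap('side','s4');t,_=cap('top','t4')
W=world('side',d);z=W[...,2]
for zz in np.arange(.13,.24,.01):
    k=(abs(W[...,0]-.522)<.035)&(abs(W[...,1]-.194)<.035)&(abs(z-zz)<.005);P=W[k]
    if len(P)>3: print(round(zz,3),len(P),np.round(np.percentile(P[:,0],[3,97])*1e3,1),np.round(np.percentile(P[:,1],[3,97])*1e3,1))
cv2.imwrite('pics/c4.png',np.hstack([cv2.resize(p[200:440,130:370],(400,400)),cv2.resize(t[150:310,140:340],(400,400))]))
print(r.sense()['wrist_force'],r.sense()['tcp_pos'])
E
```

```text
0.13 145 [504.9 526.5] [169.  222.9]
0.14 86 [511.9 527.9] [182.8 209.6]
0.15 23 [511.4 530. ] [187.6 209.9]
0.16 99 [505.  537.8] [174.9 217.5]
0.17 343 [505.8 537.2] [176.1 216.7]
0.18 95 [513.2 529. ] [185.6 207.2]
0.19 90 [513.1 529.1] [185.7 207.5]
0.2 85 [513.  529.7] [187.9 207.5]
0.21 95 [513.2 529. ] [185.4 207.7]
0.22 230 [513.5 530. ] [184.7 207.5]
[0.18088444 0.40889062 0.39031286] [0.438014   0.19424417 0.29274166]
```

View pics/c4.png

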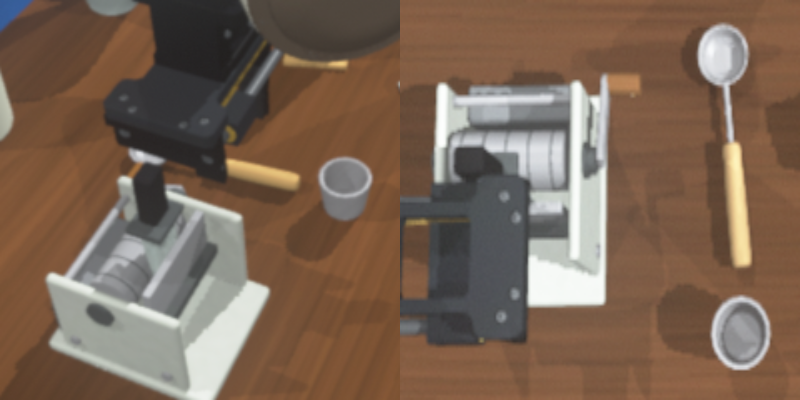

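In the crop, the gauge stands upright in the gap near mid-roller (handle at about 150,195). Its flat face is on the plate, the gripper is clear, and the cup and scoop are where they were.

```bash
python3 -c "
from station import r
print(r.finish_job())"
```

```text
the job is handed in; nothing more can be done
None
```

The taper gauge stands upright in the mill's gap near the middle of the roller, flat face on the plate, pushed to about 8 N and let go; the cup and scoop were left where they were, and the job was handed in at about 22 s with no verdict returned.

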